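# Put the lids back on the sample pots

## Task

The four steel sample pots are clean and dry: cover each of them with its own lid, the one of the four that fits it by size, so that every lid lies level on the rim with its plug down in the mouth. Set the lids down rather than letting them drop, do not knock a pot over, and leave the pots, the glass dish and the little glass bottle standing where they are.

Things in the scene. Friction and masses are not known exactly. Their poses are not given: they have to be found in the camera images.
- pot_smallest: the smallest of the four straight-sided open stainless steel sample pots, empty, loose, without handle or spout: outside diameter 44 mm, height 36 mm, wall 2.5 mm, floor 3 mm. Origin: centre of its underside, z up along its axis; it is round, so its yaw means nothing.
- pot_small: the second smallest of the four straight-sided open stainless steel sample pots, empty, loose, without handle or spout: outside diameter 62 mm, height 43 mm, wall 2.5 mm, floor 3 mm. Origin: centre of its underside, z up along its axis; it is round, so its yaw means nothing.
- pot_large: the second largest of the four straight-sided open stainless steel sample pots, empty, loose, without handle or spout: outside diameter 80 mm, height 50 mm, wall 2.5 mm, floor 3 mm. Origin: centre of its underside, z up along its axis; it is round, so its yaw means nothing.
- pot_largest: the largest of the four straight-sided open stainless steel sample pots, empty, loose, without handle or spout: outside diameter 98 mm, height 58 mm, wall 2.5 mm, floor 3 mm. Origin: centre of its underside, z up along its axis; it is round, so its yaw means nothing.
- lid_smallest: smallest of four loose round steel lids, lying plug down. Origin: centre of the plug's underside, z up. Plug 27 mm across, 0 to 6 mm above origin, 6 mm radial play in its pot; disc 56 mm across, 6 to 9 mm; upright round black knob 18 mm across, 9 to 34 mm. Fits pot_smallest: seated, the disc rests on the rim, origin 30 mm above the pot's origin. Yaw means nothing.
- lid_small: second smallest of four loose round steel lids, lying plug down. Origin: centre of the plug's underside, z up. Plug 45 mm across, 0 to 6 mm above origin, 6 mm radial play in its pot; disc 74 mm across, 6 to 9 mm; upright round black knob 18 mm across, 9 to 34 mm. Fits pot_small: seated, the disc rests on the rim, origin 37 mm above the pot's origin. Yaw means nothing.
- lid_large: second largest of four loose round steel lids, lying plug down. Origin: centre of the plug's underside, z up. Plug 63 mm across, 0 to 6 mm above origin, 6 mm radial play in its pot; disc 92 mm across, 6 to 9 mm; upright round black knob 18 mm across, 9 to 34 mm. Fits pot_large: seated, the disc rests on the rim, origin 44 mm above the pot's origin. Yaw means nothing.
- lid_largest: largest of four loose round steel lids, lying plug down. Origin: centre of the plug's underside, z up. Plug 81 mm across, 0 to 6 mm above origin, 6 mm radial play in its pot; disc 110 mm across, 6 to 9 mm; upright round black knob 18 mm across, 9 to 34 mm. Fits pot_largest: seated, the disc rests on the rim, origin 52 mm above the pot's origin. Yaw means nothing.
- petri_dish: open clear glass dish, 60 mm across, 16 mm high, standing among the pots; not to be moved. Origin: centre of its underside.
- weighing_bottle: small stoppered clear glass bottle, 35 mm across, 58 mm high, standing among the pots; not to be moved. Origin: centre of its underside.
Not all that is in view belongs to the job. What is shaped like the lid_largest but turquoise is not meant. Leave any pink look-alike of the lid_small alone.

How it is judged:
By the outcome, as a careful person would: the job done as asked, in the order asked, and still so for the second after the job is handed in, with the robot touching nothing.
It also fails if it takes over 106 s, if anything falls off the work surface, if the arm or the gripper's body presses on something with over 40 N, if the wrist force passes 120 N, or if a joint passes its speed limit or range.

## Robot

A 6-joint arm with a two-finger parallel gripper is mounted at the origin on the work surface. World frame = base frame: x ahead of the robot, y to its left, z up, the work surface at z = 0. Lengths are in mm, angles in rad, forces in N, time in s.
With the tool pointing down it reaches from about 275 to 825 mm from the base axis. Payload 5.2 kg.
Tool frame: the origin (TCP) lies at the very end of the fingers, on their centre line; the grasp point (between the pads) lies 19 mm behind it; z points along the fingers, y is the line along which they close (so a half turn about z gives the same grasp; the last joint's range is limited). The gripper opens to 93 mm and grips with 3 to 60 N. Pads are 15 mm wide; open, the fingers measure 128 mm over their backs; the gripper's body (75 mm by 188 mm) begins 65 mm behind the grasp point.
Start: joints at [-1.504, 0.259, 1.535, -0, 1.348, -0.203], TCP at [146.617, -530.102, 218.653] pointing down, gripper open.
Joint ranges: [-3.14, 3.14], [-0.91, 2.08], [0.19, 2.58], [-1.22, 4.36], [0.22, 2.71], [-3.12, 3.12]. Speed limits (rad/s): [2.57, 2.57, 3.14, 3.14, 3.14, 3.14].

## Interface

Orientations are given as a rotation vector (axis times angle).
In Python, from cell import get_obs, read_camera, job, cut_out, mark_of gives the robot as it stands.
- The arm moves only by the tool jog_arm, never from a script. Its argument "moves" is a list of rows, each an object of numbers: "grip": the opening in per cent of the stroke, from 0 (shut) to 100 (fully open); "tx", "ty", "tz": the shift along the tool's x, y, z as a fraction of full scale; "roll": the turn about the tool's z as a fraction of full scale. In form: [{"grip": .., "tx": .., "ty": .., "tz": .., "roll": ..}, ...]. A call has 1 to 5 rows; each row shifts and turns the commanded pose from where the row before left it, along the tool's axes as they then stand; what a row does not reach is not made up. Full scale, the value 1, is 2 cm for a shift and 4 degrees for a turn. A row lasts 1/8 s, in which the tool goes at most 62.5 mm and 10.7 degrees, less where a joint would pass 70% of its speed; a pose out of reach is approached as far as the arm can. A call with a number of a shift or a turn outside -1 to 1 is refused whole. A call with a gripper value outside its range is refused whole. The fingers move at their own pace and stop on an object; the grip force is fixed at half the most. Time passes only in rows, so rows that do not move let the fingers close. It gives the time, the measured TCP pose, the force, the opening and the grip force at its end, in the units of the state.
- get_obs(): the state, without advancing time (a new reading comes with each control period).
- read_camera(name): name is "scene" or "top" or "wrist"; returns a dict with "pixels" (420x560x3 uint8, blue, green, red), "camera_matrix" (3x3 intrinsics, pixels), "R" (3x3) and "t" (3): a world point X has camera coordinates R X + t; the wrist camera has in their place "mount" (4x4, takes a point from camera to tool coordinates, whose origin is the TCP and whose axes are the flange's). Camera axes: x right, y down, z forward; pixel columns grow to the right and rows downward; lengths in mm; the calibration is good to about 2 mm. The wrist camera is an equidistant fisheye: a pixel r from the principal point sees the ray r / f radians off the axis. A picture is of the moment at which its call begins: read the wrist's pose just before it. There is no depth.
- job.hand_in(): hands the job in; it is judged then, once.
Trained networks look in a picture, given as the dict that the camera call returned (one of the last four; its "shot" number tells which), for a name from the list of things; names that differ only in an ending like _2 or _b are one class to them, and where a whole thing is asked for, a point or a joint stands for the part that bears it (a point fixed in the world has none). Each returns a list of dicts, best first, with "p" (0 to 1); they miss things now and then, are a little off and sometimes report something else, mostly with a low value. They report only what shows in the picture. A call takes as long as a camera call. They do not tell look-alikes from the thing itself.
- cut_out(picture, target): "pixels" (420x560 bool, what is visible of it) and "box" ([centre column, centre row, width, height] in pixels, round what is visible of it).
- mark_of(picture, target): "xy" ([column, row] in pixels: a listed point, or the origin of a listed thing).
The state is a dict: "t": time; "q": joint angles; "dq": joint speeds; "effort": joint torques, N m; "tcp_pos": TCP position; "tool_rot": TCP orientation; "ft_force": force on the tool from outside, world axes, zero at the start; "moment": the same for the moment, N m; "opening": finger opening in mm; "grip_force": force on a finger pad.
Only numpy, scipy, OpenCV 4.12 (cv2) and the standard library are available. Lean on these libraries where they do the work, as an engineer would, in place of code of your own. Each camera call takes 0.05 s, during which the arm holds its last target. There are 200 camera calls.

## Working session

There is one attempt and no reset: what is moved stays moved. The work goes in short steps, Python scripts to look and compute and a tool call to move; the robot and the scene stay as the last step left them, time stands still between calls to the robot, and variables do not carry over. Pictures are saved under pics/ and viewed, at most 14 in all, crops included, and the job is handed in when it is done.

Besides the shell and the picture viewer there is one more tool, called after "Call:" by a JSON object that holds its "op" and its "data". jog_arm: Moves the arm, as the interface text tells. Its arguments: {"type":"object","properties":{"moves":{"type":"array","items":{"type":"object","properties":{"grip":{"type":"number"},"tx":{"type":"number","minimum":-1,"maximum":1},"ty":{"type":"number","minimum":-1,"maximum":1},"tz":{"type":"number","minimum":-1,"maximum":1},"roll":{"type":"number","minimum":-1,"maximum":1}}}}},"required":["moves"]}

```bash
mkdir -p pics
python3 - <<'E'
from cell import *
import cv2
o=get_obs();print({k:o[k] for k in('t','tcp_pos','tool_rot','opening')})
for n in('scene','top'):
    p=read_camera(n);cv2.imwrite(f'pics/{n}0.png',p['pixels'])
    print(n,p['camera_matrix'],p['R'],p['t'])
    for t in ['pot_smallest','pot_small','pot_large','pot_largest','lid_smallest','lid_small','lid_large','lid_largest','petri_dish','weighing_bottle']:
        print(t,[(round(d['p'],2),[round(float(v)) for v in d['box']]) for d in cut_out(p,t)][:4],[(round(d['p'],2),[round(float(v)) for v in d['xy']]) for d in mark_of(p,t)][:4])
E
```

```text
{'t': 0.0, 'tcp_pos': array([ 146.57083485, -529.53499413,  217.81952126]), 'tool_rot': array([-3.11121896e+00, -4.22251104e-01, -1.74773367e-04]), 'opening': 93.11215737495517}
scene [[494.45481856   0.         278.7222044 ]
 [  0.         494.45481856 215.72873193]
 [  0.           0.           1.        ]] [[ 0.24421637  0.9694489  -0.02296082]
 [ 0.53711535 -0.15494418 -0.82915584]
 [-0.80738186  0.19016082 -0.55854579]] [-106.82375892 -225.97188518 1665.09929192]
pot_smallest [(0.57, [428, 217, 14, 25])] []
pot_small [(0.91, [246, 275, 33, 35])] [(0.6, [245, 280])]
pot_large [(0.71, [373, 188, 32, 30]), (0.22, [132, 275, 34, 26])] [(0.77, [371, 192])]
pot_largest [(0.92, [246, 221, 36, 36])] [(0.83, [247, 230])]
lid_smallest [(0.68, [176, 222, 24, 19])] [(0.45, [207, 248])]
lid_small [(0.82, [133, 275, 34, 25]), (0.63, [119, 244, 30, 23])] [(0.75, [130, 275]), (0.69, [124, 245])]
lid_large [(0.79, [362, 263, 40, 24])] [(0.81, [362, 265]), (0.66, [212, 249])]
lid_largest [(0.85, [314, 215, 39, 21]), (0.84, [448, 254, 42, 34]), (0.65, [351, 163, 36, 13])] [(0.8, [316, 216]), (0.74
[... 592 characters left out ...]
 [332, 141])]
pot_large [(0.92, [160, 252, 43, 42])] [(0.75, [161, 252]), (0.69, [358, 192])]
pot_largest [(0.69, [318, 220, 41, 48])] [(0.68, [314, 218]), (0.55, [435, 174])]
lid_smallest [(0.83, [386, 252, 23, 23])] []
lid_small [(0.87, [436, 176, 30, 31]), (0.8, [448, 228, 25, 31]), (0.64, [363, 192, 18, 18])] [(0.89, [434, 176]), (0.67, [447, 226])]
lid_large [(0.74, [224, 138, 42, 41])] [(0.78, [222, 136])]
lid_largest [(0.91, [239, 222, 43, 48]), (0.89, [133, 129, 47, 42]), (0.84, [156, 326, 45, 45])] [(0.97, [240, 224]), (0.96, [155, 328]), (0.72, [132, 131])]
petri_dish [(0.73, [280, 182, 22, 26])] [(0.81, [279, 182])]
weighing_bottle [(0.52, [362, 193, 14, 19])] [(0.72, [360, 194])]
```

View pics/top0.png

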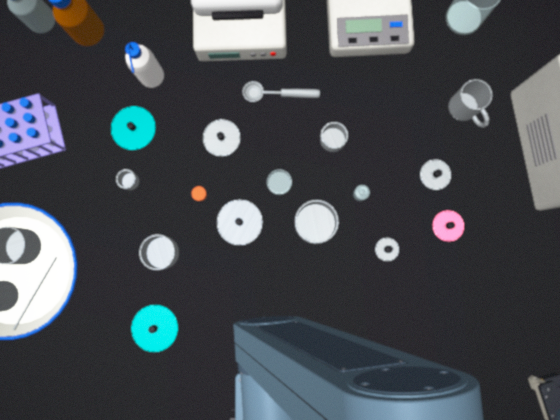

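View pics/scene0.png

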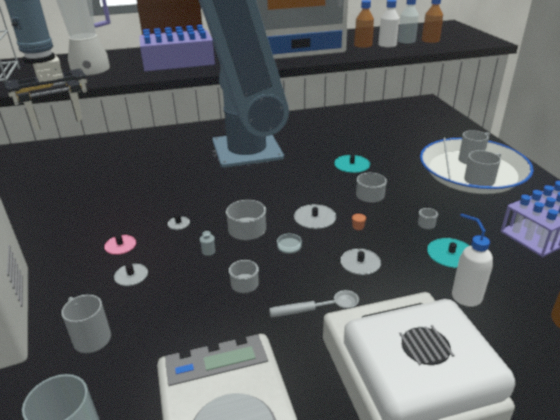

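The top view shows the grey lids at (221,137) large, (239,222) largest, (436,174) small and (387,249) smallest. The pots are at (127,179), (334,136), (159,252) and (316,221). The turquoise and pink ones are decoys. Next I fit each position to both views.

```bash
cat > h.py <<'E'
from cell import *
import numpy as np, cv2
from scipy.optimize import least_squares
from scipy.spatial.transform import Rotation as Ro
POT={'smallest':(44,36),'small':(62,43),'large':(80,50),'largest':(98,58)}
LID={'smallest':56,'small':74,'large':92,'largest':110}
A=np.linspace(0,2*np.pi,72,endpoint=False); C=np.c_[np.cos(A),np.sin(A),0*A]
def model(kind,s):
    if kind=='pot': d,h=POT[s]; return np.r_[C*d/2,C*d/2+[0,0,h]]
    return np.r_[C*LID[s]/2+[0,0,6],C*LID[s]/2+[0,0,9],C*9+[0,0,34]]
def proj(p,X):
    K=p['camera_matrix']
    if 'mount' in p:
        M=np.array(p['mount']);T=p['T']
        Xt=(X-T[1])@T[0]; Xc=(Xt-M[:3,3])@M[:3,:3]
        r=np.hypot(Xc[:,0],Xc[:,1]);th=np.arctan2(r,Xc[:,2]);u=Xc[:,:2]/r[:,None]*th[:,None]
        return u*K[0,0]+K[:2,2]
    Xc=X@p['R'].T+p['t']; return Xc[:,:2]/Xc[:,2:]*K[0,0]+K[:2,2]
def shot(n):
    o=get_obs(); p=read_camera(n)
    if n=='wrist': p['T']=(Ro.from_rotvec(o['tool_rot']).as_matrix(),np.array(o['tcp_pos']))
    return p
def edges(b): return np.array([b[0]-b[2]/2,b[1]-b[3]/2,b[0]+b[2]/2,b[1]+b[3]/2])
def medges(p,X): u=proj(p,X); return np.r_[u.min(0)-.5,u.max(0)+.5]
def fit(kind,s,obs,x0,z=None):
    m=model(kind,s)
    full=lambda v:np.r_[v[:2],v[2] if z is None else z]
    f=lambda v:np.concatenate([medges(p,m+full(v))-edges(b) for p,b in obs])
    r=least_squares(f,x0 if z is None else x0[:2],loss='soft_l1'); return full(r.x),np.round(f(r.x),1)
E
python3 - <<'E'
from h import *
T=shot('top');S=shot('scene')
cT={'pot':dict(smallest=(127,179),small=(334,136),large=(159,252),largest=(316,221)),'lid':dict(smallest=(387,249),small=(436,174),large=(221,137),largest=(239,222))}
cS={'pot':dict(smallest=(428,217),small=(246,275),large=(373,188),largest=(246,221)),'lid':dict(smallest=(178,222),small=(132,275),large=(362,263),largest=(314,215))}
def pick(p,t,c):
    D=[d['box'] for d in cut_out(p,t) if np.hypot(d['box'][0]-c[0],d['box'][1]-c[1])<12]
    return D[0] if D else None
for k in cT:
  for s in cT[k]:
    obs=[(p,b) for p,b in((T,pick(T,k+'_'+s,cT[k][s])),(S,pick(S,k+'_'+s,cS[k][s]))) if b is not None]
    x,y=(224-cT[k][s][1])*2.3+470,(282-cT[k][s][0])*2.3
    v,r=fit(k,s,obs,[x,y,0]); v2,r2=fit(k,s,obs,[x,y,0],0.)
    print(k,s,len(obs),v.round(),v2.round(),r2)
for t,cT_,cS_ in(('petri_dish',(279,182),(290,243)),('weighing_bottle',(361,194),(208,243))):
    u=np.array(cT_);f=lambda v:proj(T,np.array([[*v,20.]]))[0]-u
    print(t,least_squares(f,[450,0]).x.round())
E
```

```text
pot smallest 2 [563. 356.   3.] [562. 357.   0.] [-1.2 -0.   0.6  0.9 -5.6  0.5  1.8  1.2]
pot small 2 [ 658. -137.    1.] [ 658. -137.    0.] [-0.7 -0.6 -0.5  0.6  0.1  1.7 -4.  -0.7]
pot large 2 [388. 279.   2.] [386. 280.   0.] [-0.   1.8 -1.3 -1.8 -2.2  0.7 -0.   0.1]
pot largest 2 [457. -90.  -2.] [456. -90.   0.] [ 0.6 -0.1 -0.9  0.1 -2.2 -2.4  1.   0.9]
lid smallest 2 [ 385. -260.   -8.] [ 389. -259.    0.] [-0.5 -3.2  1.4  0.1 -0.9 -1.6  1.7 -1.8]
lid small 2 [ 564. -385.  -11.] [ 566. -382.    0.] [-0.  -0.4  0.4 -2.7 -1.7 -3.   2.1 -3.9]
lid large 2 [666. 138. -11.] [665. 137.   0.] [-2.2 -0.6 -0.4 -2.2 -2.  -4.9 -0.8 -0.3]
lid largest 2 [458.  96.  -5.] [459.  96.   0.] [-1.2 -1.2  2.8  2.  -1.1 -2.8  3.4  1.9]
petri_dish [553.  -3.]
weighing_bottle [ 522. -199.]
```

Call:
{"op": "jog_arm", "data": {"moves": [{"grip": 50,"tx": 1,"roll": 0.966},{"grip": 50,"tx": 1,"roll": 0.966},{"grip": 50,"tx": 1,"roll": 0.966},{"grip": 50,"tx": 1,"roll": 0.966},{"grip": 50,"tx": 1,"ty": -0.4}]}}

```text
invalid input
```

Call:
{"op": "jog_arm", "data": {"moves": [{"grip": 50,"tx": 1,"ty": -0.4,"tz": 0.3},{"grip": 50,"tx": 1,"ty": -0.4,"tz": 0.3},{"grip": 50,"tx": 1,"ty": -0.4,"tz": 0.3},{"grip": 50,"tx": 1,"ty": -0.4,"tz": 0.3},{"grip": 50,"tx": 1,"ty": -0.4,"tz": 0.3}]}}

```text
invalid input
```

Call:
{"op": "jog_arm", "data": {"moves": [{"grip": 50,"tx": 1,"ty": -0.4,"tz": 0.3},{"grip": 50,"tx": 1,"ty": -0.4,"tz": 0.3},{"grip": 50,"tx": 1,"ty": -0.4,"tz": 0.3},{"grip": 50,"tx": 1,"ty": -0.4,"tz": 0.3},{"grip": 50,"tx": 1,"ty": -0.4,"tz": 0.3}]}}

```text
invalid input
```

Call:
{"op": "jog_arm", "data": {"moves": [{"grip": 50,"tx": 1,"ty": -0.4,"tz": 0.3},{"grip": 50,"tx": 1,"ty": -0.4,"tz": 0.3},{"grip": 50},{"grip": 50}]}}

```text
invalid input
```

Run:
```python
from h import *
p=shot('wrist');cv2.imwrite('pics/w1.png',p['pixels']);print(p['T'],np.round(p['mount'],3),p['camera_matrix'])
for t in('lid_small','pot_small'):print(t,[(round(d['p'],2),np.round(d['box'])) for d in cut_out(p,t)],[(round(d['p'],2),np.round(d['xy'])) for d in mark_of(p,t)])
print(medges(p,model('lid','small')+[565,-383,0]), proj(p,np.array([[565,-383,0.],[565,-383,34]])))
```

```text
(array([[ 9.63819938e-01,  2.66554174e-01, -1.19469936e-06],
       [ 2.66554174e-01, -9.63819937e-01, -4.04449737e-05],
       [-1.19322516e-05,  3.86632199e-05, -9.99999999e-01]]), array([ 146.61660106, -530.11667563,  218.66554635])) [[-1.00000e-03 -9.67000e-01 -2.54000e-01  7.08350e+01]
 [ 1.00000e+00 -1.00000e-03  1.00000e-03 -1.33400e+00]
 [-1.00000e-03 -2.54000e-01  9.67000e-01 -1.64213e+02]
 [ 0.00000e+00  0.00000e+00  0.00000e+00  1.00000e+00]] [[325.1922621    0.         276.90159159]
 [  0.         325.1922621  211.13501704]
 [  0.           0.           1.        ]]
lid_small [] []
pot_small [] []
[ 227.0250031  -142.29775555  282.79016202 -107.50682774] [[ 255.15364698 -122.49441693]
 [ 253.76650044 -137.54440413]]
```

View pics/w1.png

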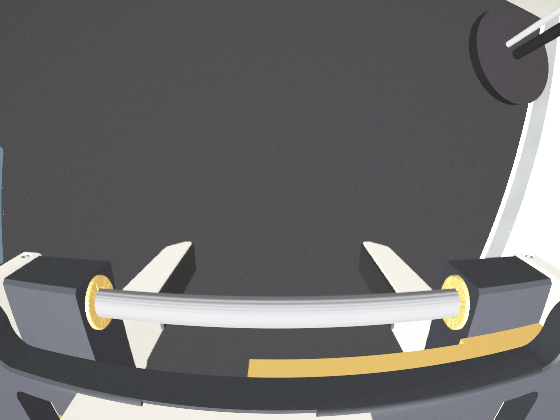

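The wrist view shows only bare table and the fingers, because the moves were refused. I'll send complete rows.

Call:
{"op": "jog_arm", "data": {"moves": [{"grip": 50,"tx": 1,"ty": 0,"tz": 0,"roll": 0.966},{"grip": 50,"tx": 1,"ty": 0,"tz": 0,"roll": 0.966},{"grip": 50,"tx": 1,"ty": 0,"tz": 0,"roll": 0.966},{"grip": 50,"tx": 1,"ty": 0,"tz": 0,"roll": 0.966},{"grip": 50,"tx": 1,"ty": -0.4,"tz": 0,"roll": 0}]}}

```text
t: 3.88
tcp_pos: [245.8, -508.9, 218.6]
tool_rot: [3.141, -0.001, -0.0]
ft_force: [-0.1, -0.2, 0.3]
opening: 49.1
grip_force: 0.0
```

Call:
{"op": "jog_arm", "data": {"moves": [{"grip": 50,"tx": 1,"ty": -0.45,"tz": 0.3,"roll": 0},{"grip": 50,"tx": 1,"ty": -0.45,"tz": 0.3,"roll": 0},{"grip": 50,"tx": 1,"ty": -0.45,"tz": 0.3,"roll": 0},{"grip": 50,"tx": 1,"ty": -0.45,"tz": 0.3,"roll": 0},{"grip": 50,"tx": 1,"ty": -0.45,"tz": 0.3,"roll": 0}]}}

```text
t: 4.5
tcp_pos: [345.9, -463.4, 188.5]
tool_rot: [3.142, 0.0, 0.0]
ft_force: [0.4, -0.0, -0.4]
opening: 46.4
grip_force: 0.0
```

Call:
{"op": "jog_arm", "data": {"moves": [{"grip": 50,"tx": 1,"ty": -0.45,"tz": 0.3,"roll": 0},{"grip": 50,"tx": 1,"ty": -0.45,"tz": 0.3,"roll": 0},{"grip": 50,"tx": 1,"ty": -0.45,"tz": 0.3,"roll": 0},{"grip": 50,"tx": 1,"ty": -0.45,"tz": 0.3,"roll": 0},{"grip": 50,"tx": 1,"ty": -0.45,"tz": 0.3,"roll": 0}]}}

```text
t: 5.12
tcp_pos: [446.4, -418.2, 158.3]
tool_rot: [3.142, -0.0, 0.0]
ft_force: [-0.8, -0.5, -0.1]
opening: 46.3
grip_force: 0.0
```

Call:
{"op": "jog_arm", "data": {"moves": [{"grip": 50,"tx": 1,"ty": -0.45,"tz": 0.3,"roll": 0},{"grip": 50,"tx": 1,"ty": -0.45,"tz": 0.3,"roll": 0},{"grip": 50,"tx": 1,"ty": -0.45,"tz": 0.3,"roll": 0},{"grip": 50,"tx": 1,"ty": -0.45,"tz": 0.3,"roll": 0},{"grip": 50,"tx": 0,"ty": 0,"tz": 0,"roll": 0}]}}

```text
t: 5.75
tcp_pos: [526.5, -381.4, 133.7]
tool_rot: [-3.141, -0.004, 0.001]
ft_force: [-0.3, -0.0, 0.4]
opening: 46.4
grip_force: 0.0
```

Run:
```python
from h import *
p=shot('wrist');cv2.imwrite('pics/w2.png',p['pixels']);print(p['T'][1])
D=cut_out(p,'lid_small')
for d in D:
    print(round(d['p'],2),np.round(d['box']),*fit('lid','small',[(p,d['box'])],[565,-383,0],0.))
print(medges(p,model('lid','small')+[565,-383,0]), proj(p,np.array([[565,-383,0.],[565,-383,34]])))
```

```text
[ 526.53192247 -381.41768519  133.73964276]
0.93 [276. 159.  80.  80.] [ 568.06739951 -379.57996941    0.        ] [-1.8 -1.4  1.8  2. ]
0.91 [295. 274.  60.  51.] [ 446.50469708 -402.99128214    0.        ] [-3.4 -1.1 11.8 15.5]
[238.35749834 121.53558397 321.98451281 204.39177185] [[280.12635959 162.45398835]
 [280.53457706 166.91113009]]
```

View pics/w2.png

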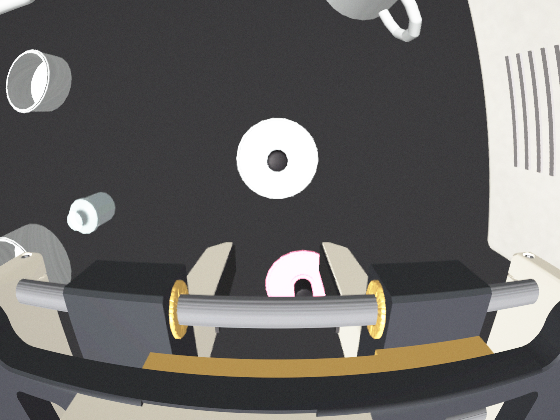

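The lid sits clear at pixel (277,159), so (568,-380). The pink one is behind it. Descending.

Call:
{"op": "jog_arm", "data": {"moves": [{"grip": 50,"tx": 1,"ty": -0.1,"tz": 1,"roll": 0},{"grip": 50,"tx": 1,"ty": 0,"tz": 1,"roll": 0},{"grip": 50,"tx": 0.1,"ty": 0,"tz": 1,"roll": 0},{"grip": 50,"tx": 0,"ty": 0,"tz": 1,"roll": 0},{"grip": 50,"tx": 0,"ty": 0,"tz": 1,"roll": 0}]}}

```text
t: 6.48
tcp_pos: [566.2, -381.1, 33.7]
tool_rot: [3.142, -0.001, -0.001]
ft_force: [-0.3, 0.9, -0.7]
opening: 46.5
grip_force: 0.0
```

Call:
{"op": "jog_arm", "data": {"moves": [{"grip": 50,"tx": 0,"ty": 0,"tz": 0.6,"roll": 0},{"grip": 50,"tx": 0,"ty": 0,"tz": 0.4,"roll": 0},{"grip": 5,"tx": 0,"ty": 0,"tz": 0,"roll": 0},{"grip": 5,"tx": 0,"ty": 0,"tz": 0,"roll": 0},{"grip": 5,"tx": 0,"ty": 0,"tz": 0,"roll": 0}]}}

```text
t: 7.1
tcp_pos: [567.7, -381.0, 15.5]
tool_rot: [3.141, 0.0, 0.002]
ft_force: [0.2, 0.6, 0.5]
opening: 21.3
grip_force: 0.0
```

Call:
{"op": "jog_arm", "data": {"moves": [{"grip": 5,"tx": 0,"ty": 0,"tz": 0,"roll": 0},{"grip": 5,"tx": 0,"ty": 0,"tz": 0,"roll": 0}]}}

```text
t: 7.35
tcp_pos: [567.6, -381.0, 15.3]
tool_rot: [3.141, 0.0, 0.001]
ft_force: [-0.6, 0.7, 2.1]
opening: 17.2
grip_force: 30.0
```

Call:
{"op": "jog_arm", "data": {"moves": [{"grip": 5,"tx": 0,"ty": 0,"tz": -0.5,"roll": 0},{"grip": 5,"tx": 0,"ty": 0,"tz": -1,"roll": 0},{"grip": 5,"tx": 0,"ty": -0.5,"tz": -1,"roll": 0},{"grip": 5,"tx": 0.2,"ty": -1,"tz": -1,"roll": 0},{"grip": 5,"tx": 0.2,"ty": -1,"tz": -0.5,"roll": 0}]}}

```text
t: 7.98
tcp_pos: [576.3, -329.3, 97.1]
tool_rot: [3.14, 0.001, 0.004]
ft_force: [0.5, -0.5, -1.4]
opening: 17.2
grip_force: 30.0
```

Call:
{"op": "jog_arm", "data": {"moves": [{"grip": 5,"tx": 0.1,"ty": -1,"tz": 0,"roll": 0},{"grip": 5,"tx": 0.1,"ty": -1,"tz": 0,"roll": 0},{"grip": 5,"tx": 0.1,"ty": -1,"tz": 0,"roll": 0},{"grip": 5,"tx": 0.1,"ty": -1,"tz": 0,"roll": 0},{"grip": 5,"tx": 0.1,"ty": -1,"tz": 0,"roll": 0}]}}

```text
t: 8.6
tcp_pos: [585.2, -229.3, 94.3]
tool_rot: [-3.141, -0.0, 0.001]
ft_force: [0.1, -0.4, -1.6]
opening: 17.2
grip_force: 30.0
```

Call:
{"op": "jog_arm", "data": {"moves": [{"grip": 5,"tx": 0.1,"ty": -1,"tz": 0,"roll": 0},{"grip": 5,"tx": 0.1,"ty": -1,"tz": 0,"roll": 0},{"grip": 5,"tx": 0,"ty": -1,"tz": 0,"roll": 0},{"grip": 5,"tx": 0,"ty": -0.7,"tz": 0,"roll": 0},{"grip": 5,"tx": 0,"ty": 0,"tz": 0,"roll": 0}]}}

```text
t: 9.22
tcp_pos: [589.2, -155.5, 94.7]
tool_rot: [-3.142, -0.002, 0.0]
ft_force: [1.0, -0.4, -1.4]
opening: 17.3
grip_force: 30.0
```

```bash
cat >> h.py <<'E'
def rim(p,s,xy,name=None):
    """pot from wrist picture: box of whole pot"""
    for d in cut_out(p,'pot_'+s): print('pot',round(d['p'],2),np.round(d['box']),*fit('pot',s,[(p,d['box'])],[*xy,0],0.))
    print('pred',medges(p,model('pot',s)+[*xy,0]).round())
def inhand(p,s):
    for d in cut_out(p,'lid_'+s): print('held',round(d['p'],2),np.round(d['box']))
    R,t=p['T']; print('tcp',t.round(1),'held pred',medges(p,model('lid',s)+t-[0,0,15]).round())
E
python3 - <<'E'
from h import *
p=shot('wrist');cv2.imwrite('pics/w3.png',p['pixels'])
rim(p,'small',(658,-137));inhand(p,'small')
E
```

```text
pot 0.71 [246. 126.  92.  96.] [ 661.11526267 -133.69328151    0.        ] [-1.1  1.2  1.  -1.1]
pred [204.  84. 298. 177.]
held 0.76 [482. 333.  30.  47.]
held 0.69 [278. 242. 130. 109.]
tcp [ 589.2 -155.5   94.7] held pred [214. 189. 344. 311.]
```

View pics/w3.png

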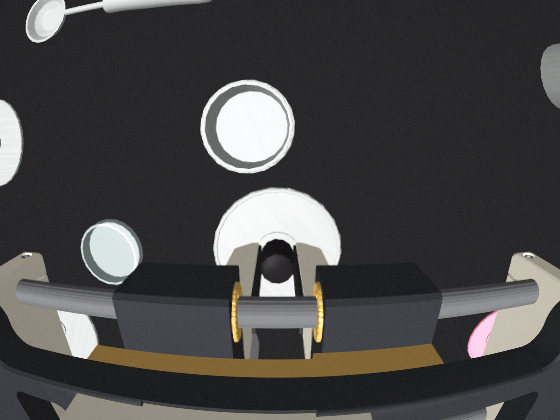

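The open pot is at (246,126) and the held lid is centred at (278,247), matching the prediction. Moving over and lowering.

Call:
{"op": "jog_arm", "data": {"moves": [{"grip": 5,"tx": 1,"ty": -0.5,"tz": 0,"roll": 0},{"grip": 5,"tx": 1,"ty": -0.5,"tz": 0,"roll": 0},{"grip": 5,"tx": 1,"ty": -0.06,"tz": 0,"roll": 0},{"grip": 5,"tx": 0.55,"ty": 0,"tz": 0.3,"roll": 0},{"grip": 5,"tx": 0,"ty": 0,"tz": 0.7,"roll": 0}]}}

```text
t: 10.0
tcp_pos: [660.9, -136.3, 74.2]
tool_rot: [3.141, -0.001, 0.002]
ft_force: [-0.8, 0.6, -1.0]
opening: 17.1
grip_force: 30.0
```

Call:
{"op": "jog_arm", "data": {"moves": [{"grip": 5,"tx": 0,"ty": 0,"tz": 0.6,"roll": 0},{"grip": 5,"tx": 0,"ty": 0,"tz": 0.2,"roll": 0},{"grip": 5,"tx": 0,"ty": 0,"tz": 0.2,"roll": 0},{"grip": 5,"tx": 0,"ty": 0,"tz": 0,"roll": 0}]}}

```text
t: 10.5
tcp_pos: [660.1, -135.5, 54.6]
tool_rot: [-3.142, 0.0, 0.0]
ft_force: [-0.2, 0.6, -0.3]
opening: 17.4
grip_force: 30.0
```

Call:
{"op": "jog_arm", "data": {"moves": [{"grip": 5,"tx": 0,"ty": -0.05,"tz": 0.07,"roll": 0},{"grip": 5,"tx": 0,"ty": 0,"tz": 0.03,"roll": 0},{"grip": 5,"tx": 0,"ty": 0,"tz": 0,"roll": 0}]}}

```text
t: 10.88
tcp_pos: [660.3, -134.5, 52.8]
tool_rot: [3.142, 0.0, 0.0]
ft_force: [0.9, -0.5, -0.8]
opening: 17.3
grip_force: 30.0
```

Call:
{"op": "jog_arm", "data": {"moves": [{"grip": 5,"tx": 0,"ty": 0,"tz": 0.04,"roll": 0},{"grip": 5,"tx": 0,"ty": 0,"tz": 0.03,"roll": 0},{"grip": 5,"tx": 0,"ty": 0,"tz": 0,"roll": 0}]}}

```text
t: 11.25
tcp_pos: [660.4, -134.5, 52.4]
tool_rot: [3.141, 0.0, 0.001]
ft_force: [-2.4, 1.5, 5.1]
opening: 17.3
grip_force: 30.0
```

Call:
{"op": "jog_arm", "data": {"moves": [{"grip": 45,"tx": 0,"ty": 0,"tz": 0,"roll": 0},{"grip": 45,"tx": 0,"ty": 0,"tz": 0,"roll": 0},{"grip": 45,"tx": 0,"ty": 0,"tz": -0.6,"roll": 0},{"grip": 45,"tx": 0,"ty": 0,"tz": -1,"roll": 0},{"grip": 45,"tx": -0.5,"ty": 0.2,"tz": -1,"roll": 0}]}}

```text
t: 11.88
tcp_pos: [650.5, -138.5, 104.5]
tool_rot: [3.141, 0.001, 0.001]
ft_force: [0.4, -0.2, -0.4]
opening: 41.8
grip_force: 0.0
```

Call:
{"op": "jog_arm", "data": {"moves": [{"grip": 45,"tx": -1,"ty": 0.4,"tz": -1,"roll": 0},{"grip": 45,"tx": -1,"ty": 0.4,"tz": -0.5,"roll": 0},{"grip": 45,"tx": -1,"ty": 0.4,"tz": 0,"roll": 0},{"grip": 45,"tx": -1,"ty": 0.4,"tz": 0,"roll": 0},{"grip": 45,"tx": -1,"ty": 0.4,"tz": 0,"roll": 0}]}}

```text
t: 12.5
tcp_pos: [549.2, -179.0, 134.4]
tool_rot: [3.141, -0.0, 0.001]
ft_force: [0.2, -0.5, 0.2]
opening: 41.9
grip_force: 0.0
```

Call:
{"op": "jog_arm", "data": {"moves": [{"grip": 45,"tx": -1,"ty": 0.4,"tz": 0,"roll": 0},{"grip": 45,"tx": -1,"ty": 0.4,"tz": 0,"roll": 0},{"grip": 45,"tx": -1,"ty": 0.4,"tz": 0,"roll": 0},{"grip": 45,"tx": -1,"ty": 0.4,"tz": 0,"roll": 0},{"grip": 45,"tx": -1,"ty": 0.4,"tz": 0,"roll": 0}]}}

```text
t: 13.12
tcp_pos: [449.1, -219.0, 133.8]
tool_rot: [3.141, 0.0, 0.001]
ft_force: [0.5, -0.1, 0.6]
opening: 41.8
grip_force: 0.0
```

Call:
{"op": "jog_arm", "data": {"moves": [{"grip": 45,"tx": -1,"ty": 0.4,"tz": 0,"roll": 0},{"grip": 45,"tx": -1,"ty": 0.4,"tz": 0,"roll": 0},{"grip": 45,"tx": -1,"ty": 0.4,"tz": 0,"roll": 0},{"grip": 45,"tx": -1,"ty": 0.2,"tz": 0,"roll": 0},{"grip": 45,"tx": 0,"ty": 0,"tz": 0,"roll": 0}]}}

```text
t: 13.75
tcp_pos: [368.9, -246.7, 133.4]
tool_rot: [-3.142, 0.003, 0.0]
ft_force: [0.4, 0.1, -0.0]
opening: 41.9
grip_force: 0.0
```

```bash
cat >> h.py <<'E'
def lid(p,s,xy):
    for d in cut_out(p,'lid_'+s): print('lid',round(d['p'],2),np.round(d['box']),*fit('lid',s,[(p,d['box'])],[*xy,0],0.))
    print('pred',medges(p,model('lid',s)+[*xy,0]).round(),p['T'][1].round(1))
E
python3 - <<'E'
from h import *
p=shot('wrist');cv2.imwrite('pics/w4.png',p['pixels'])
lid(p,'smallest',(389,-259))
E
```

```text
lid 0.75 [290. 182.  58.  62.] [ 390.36831267 -257.5255273     0.        ] [-2.4  0.   2.7 -0. ]
pred [260. 152. 323. 214.] [ 368.9 -246.7  133.4]
```

View pics/w4.png

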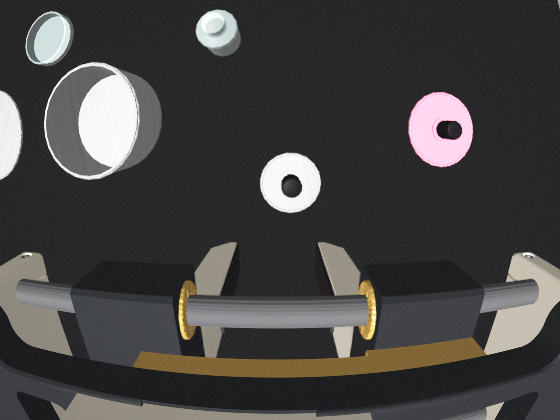

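The smallest lid is clear at (291,183), i.e. (390,-257.5).

Call:
{"op": "jog_arm", "data": {"moves": [{"grip": 45,"tx": 0.6,"ty": 0.3,"tz": 1,"roll": 0},{"grip": 45,"tx": 0.48,"ty": 0.24,"tz": 1,"roll": 0},{"grip": 45,"tx": 0,"ty": 0,"tz": 1,"roll": 0},{"grip": 45,"tx": 0,"ty": 0,"tz": 1,"roll": 0},{"grip": 45,"tx": 0,"ty": 0,"tz": 1,"roll": 0}]}}

```text
t: 14.48
tcp_pos: [392.7, -257.2, 32.6]
tool_rot: [3.141, 0.001, 0.001]
ft_force: [0.0, 0.6, 0.6]
opening: 41.4
grip_force: 0.0
```

Call:
{"op": "jog_arm", "data": {"moves": [{"grip": 45,"tx": 0,"ty": 0,"tz": 0.6,"roll": 0},{"grip": 45,"tx": 0,"ty": 0,"tz": 0.33,"roll": 0},{"grip": 5,"tx": 0,"ty": 0,"tz": 0,"roll": 0},{"grip": 5,"tx": 0,"ty": 0,"tz": 0,"roll": 0},{"grip": 5,"tx": 0,"ty": 0,"tz": 0,"roll": 0}]}}

```text
t: 15.1
tcp_pos: [392.2, -257.7, 15.2]
tool_rot: [3.141, 0.0, 0.001]
ft_force: [-0.3, -1.1, 0.4]
opening: 17.3
grip_force: 30.0
```

Call:
{"op": "jog_arm", "data": {"moves": [{"grip": 5,"tx": 0,"ty": 0,"tz": 0,"roll": 0},{"grip": 5,"tx": 0,"ty": 0,"tz": 0,"roll": 0}]}}

```text
t: 15.35
tcp_pos: [392.2, -257.7, 15.2]
tool_rot: [3.141, -0.0, 0.001]
ft_force: [1.0, 0.5, 4.4]
opening: 17.4
grip_force: 30.0
```

Call:
{"op": "jog_arm", "data": {"moves": [{"grip": 5,"tx": 0,"ty": 0,"tz": -0.5,"roll": 0},{"grip": 5,"tx": 0,"ty": 0,"tz": -1,"roll": 0},{"grip": 5,"tx": 0,"ty": 0,"tz": -1,"roll": 0},{"grip": 5,"tx": 0.1,"ty": -0.5,"tz": -1,"roll": 0},{"grip": 5,"tx": 0.2,"ty": -1,"tz": -1,"roll": 0}]}}

```text
t: 15.98
tcp_pos: [397.7, -227.4, 105.7]
tool_rot: [3.141, -0.002, 0.0]
ft_force: [1.0, -0.7, -1.7]
opening: 17.4
grip_force: 30.0
```

Call:
{"op": "jog_arm", "data": {"moves": [{"grip": 5,"tx": 0.16,"ty": -1,"tz": -0.5,"roll": 0},{"grip": 5,"tx": 0.16,"ty": -1,"tz": 0,"roll": 0},{"grip": 5,"tx": 0.16,"ty": -1,"tz": 0,"roll": 0},{"grip": 5,"tx": 0.16,"ty": -1,"tz": 0,"roll": 0},{"grip": 5,"tx": 0.16,"ty": -1,"tz": 0,"roll": 0}]}}

```text
t: 16.6
tcp_pos: [413.7, -126.5, 115.0]
tool_rot: [-3.141, -0.0, 0.0]
ft_force: [-0.1, 0.4, -0.0]
opening: 17.6
grip_force: 30.0
```

Call:
{"op": "jog_arm", "data": {"moves": [{"grip": 5,"tx": 0.16,"ty": -1,"tz": 0,"roll": 0},{"grip": 5,"tx": 0.16,"ty": -1,"tz": 0,"roll": 0},{"grip": 5,"tx": 0.16,"ty": -1,"tz": 0,"roll": 0},{"grip": 5,"tx": 0.16,"ty": -1,"tz": 0,"roll": 0},{"grip": 5,"tx": 0.16,"ty": -1,"tz": 0,"roll": 0}]}}

```text
t: 17.23
tcp_pos: [429.6, -26.5, 115.0]
tool_rot: [-3.142, -0.0, 0.0]
ft_force: [0.5, -1.2, -0.4]
opening: 17.2
grip_force: 30.0
```

Call:
{"op": "jog_arm", "data": {"moves": [{"grip": 5,"tx": 0.16,"ty": -1,"tz": 0,"roll": 0},{"grip": 5,"tx": 0.16,"ty": -1,"tz": 0,"roll": 0},{"grip": 5,"tx": 0.16,"ty": -1,"tz": 0,"roll": 0},{"grip": 5,"tx": 0.16,"ty": -1,"tz": 0,"roll": 0},{"grip": 5,"tx": 0.16,"ty": -1,"tz": 0,"roll": 0}]}}

```text
t: 17.85
tcp_pos: [445.6, 73.4, 115.0]
tool_rot: [-3.142, -0.0, 0.0]
ft_force: [0.4, -0.1, -1.1]
opening: 17.2
grip_force: 30.0
```

Call:
{"op": "jog_arm", "data": {"moves": [{"grip": 5,"tx": 0.16,"ty": -1,"tz": 0,"roll": 0},{"grip": 5,"tx": 0.16,"ty": -1,"tz": 0,"roll": 0},{"grip": 5,"tx": 0.16,"ty": -1,"tz": 0,"roll": 0},{"grip": 5,"tx": 0.16,"ty": -1,"tz": 0,"roll": 0},{"grip": 5,"tx": 0.16,"ty": -1,"tz": 0,"roll": 0}]}}

```text
t: 18.48
tcp_pos: [461.5, 173.3, 115.0]
tool_rot: [3.142, 0.0, -0.001]
ft_force: [-0.8, -0.0, -0.3]
opening: 17.4
grip_force: 30.0
```

Call:
{"op": "jog_arm", "data": {"moves": [{"grip": 5,"tx": 0.16,"ty": -1,"tz": 0,"roll": 0},{"grip": 5,"tx": 0.16,"ty": -1,"tz": 0,"roll": 0},{"grip": 5,"tx": 0.16,"ty": -1,"tz": 0,"roll": 0},{"grip": 5,"tx": 0.16,"ty": -1,"tz": 0,"roll": 0},{"grip": 5,"tx": 0.16,"ty": -1,"tz": 0,"roll": 0}]}}

```text
t: 19.1
tcp_pos: [478.0, 273.8, 114.7]
tool_rot: [3.142, -0.0, -0.0]
ft_force: [-0.5, -0.9, -0.8]
opening: 17.2
grip_force: 30.0
```

Call:
{"op": "jog_arm", "data": {"moves": [{"grip": 5,"tx": 0.16,"ty": -1,"tz": 0.3,"roll": 0},{"grip": 5,"tx": 0.16,"ty": -1,"tz": 0.3,"roll": 0},{"grip": 5,"tx": 0.16,"ty": -1,"tz": 0.3,"roll": 0},{"grip": 5,"tx": 0,"ty": -0.7,"tz": 0,"roll": 0},{"grip": 5,"tx": 0,"ty": 0,"tz": 0,"roll": 0}]}}

```text
t: 19.73
tcp_pos: [487.3, 347.7, 96.5]
tool_rot: [3.142, 0.002, -0.0]
ft_force: [0.5, -0.2, -0.9]
opening: 17.1
grip_force: 30.0
```

Run:
```python
from h import *
p=shot('wrist');cv2.imwrite('pics/w5.png',p['pixels'])
rim(p,'smallest',(562,356));inhand(p,'smallest')
```

```text
pot 0.92 [252. 123.  64.  65.] [560.8485657  366.06193585   0.        ] [-0.5  0.2  0.5 -0.2]
pred [234.  89. 299. 154.]
held 0.78 [279. 254.  90.  84.]
tcp [487.3 347.7  96.5] held pred [229. 205. 329. 299.]
```

View pics/w5.png

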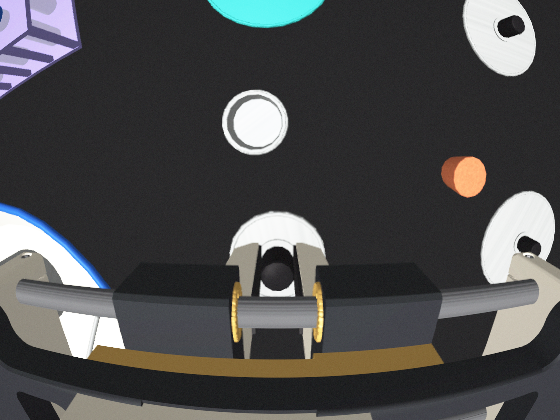

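Pot at about (255,122), but the network's box looks a few px off. The held lid's front edge is at row 211. I'll re-measure with a threshold.

```bash
cat >> h.py <<'E'
def blob(p,uv,th=70):
    g=cv2.cvtColor(p['pixels'],cv2.COLOR_BGR2GRAY); n,L,S,_=cv2.connectedComponentsWithStats((g>th).astype(np.uint8))
    x,y,w,h,a=S[L[int(uv[1]),int(uv[0])]]; return np.array([x+(w-1)/2,y+(h-1)/2,w,h])
def heldtop(p,s):
    """shift of held lid in tool x from its front edge near the mid column"""
    g=cv2.cvtColor(p['pixels'],cv2.COLOR_BGR2GRAY); R,t=p['T']; m=model('lid',s)
    c=int(proj(p,t[None]+[1.,0,0])[0,0]); col=g[:250,c]; r=249-np.argmax(col[::-1]<70) if 0 else None
    k=235
    while g[k,c]<120: k-=1
    while g[k,c]>120: k-=1
    f=lambda d:[medges(p,m+t-[-d[0],0,15])[1]-(k+.5)]
    row=g[k+12]; e=np.flatnonzero(row[150:400]>120)+150
    print('front row',k+1,'shift x',least_squares(f,[0.]).x.round(1),'span at k+12',e.min(),e.max(),'mid',(e.min()+e.max())/2,'tcp col',c)
E
python3 - <<'E'
from h import *
p=shot('wrist');b=blob(p,(275,122));print(b,*fit('pot','smallest',[(p,b)],[562,360,0],0.));heldtop(p,'smallest');print(p['T'][1])
p=shot('wrist')
E
```

```text
[252.5 122.5  66.   66. ] [561.70418574 364.33254523   0.        ] [ 0.6  0.9 -0.6 -0.9]
front row 212 shift x [-3.4] span at k+12 244 309 mid 276.5 tcp col 279
[487.42716392 346.29563757  96.82855427]
```

Call:
{"op": "jog_arm", "data": {"moves": [{"grip": 5,"tx": 1,"ty": -0.4,"tz": 0,"roll": 0},{"grip": 5,"tx": 1,"ty": -0.45,"tz": 0,"roll": 0},{"grip": 5,"tx": 1,"ty": 0,"tz": 0,"roll": 0},{"grip": 5,"tx": 0.88,"ty": 0,"tz": 0.5,"roll": 0},{"grip": 5,"tx": 0,"ty": 0,"tz": 0.7,"roll": 0}]}}

```text
t: 20.6
tcp_pos: [566.3, 363.1, 71.9]
tool_rot: [-3.141, 0.002, -0.001]
ft_force: [0.4, 0.1, -1.2]
opening: 17.2
grip_force: 30.0
```

Call:
{"op": "jog_arm", "data": {"moves": [{"grip": 5,"tx": 0,"ty": 0,"tz": 0.7,"roll": 0},{"grip": 5,"tx": 0,"ty": 0,"tz": 0.2,"roll": 0},{"grip": 5,"tx": 0,"ty": 0,"tz": 0.1,"roll": 0},{"grip": 5,"tx": 0,"ty": 0,"tz": 0,"roll": 0}]}}

```text
t: 21.1
tcp_pos: [565.0, 363.9, 53.0]
tool_rot: [-3.141, -0.001, -0.001]
ft_force: [0.7, 0.6, -0.5]
opening: 17.7
grip_force: 30.0
```

Run:
```python
from h import *
p=shot('wrist');cv2.imwrite('pics/w6.png',cv2.resize(p['pixels'][150:330,150:400],None,fx=3,fy=3));print(p['T'][1])
```

```text
[564.96774567 363.92621343  52.98810788]
```

View pics/w6.png

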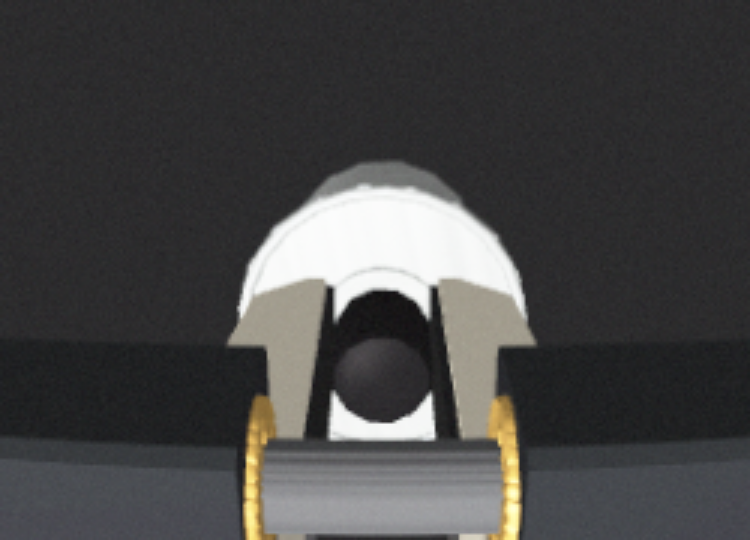

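The pot's front wall shows under the lid at (385,170) and the lid is centred at (383), so it's aligned sideways. Checking the x alignment.

Run:
```python
from h import *
p=shot('wrist');t=p['T'][1]
for px in (558,561.6,565):print(px,'pot front base',proj(p,np.array([[px+22,365,0.]]))[0].round(1))
g=cv2.cvtColor(p['pixels'],cv2.COLOR_BGR2GRAY);print(g[198:218,278])
heldtop(p,'smallest')
```

```text
558 pot front base [277.3 209.3]
561.6 pot front base [277.3 204.2]
565 pot front base [277.3 199.4]
[ 46  44  43  45  44  59  94 115 113 116 112 117 116 131 193 244 250 238
 243 251]
front row 211 shift x [-2.9] span at k+12 246 307 mid 276.5 tcp col 279
```

Call:
{"op": "jog_arm", "data": {"moves": [{"grip": 5,"tx": 0,"ty": 0,"tz": 0.2,"roll": 0},{"grip": 5,"tx": 0,"ty": 0,"tz": 0.1,"roll": 0},{"grip": 5,"tx": 0,"ty": 0,"tz": 0.05,"roll": 0},{"grip": 5,"tx": 0,"ty": 0,"tz": 0,"roll": 0}]}}

```text
t: 21.7
tcp_pos: [565.0, 363.7, 45.5]
tool_rot: [3.142, -0.0, -0.0]
ft_force: [0.8, 0.8, -0.6]
opening: 17.3
grip_force: 30.0
```

Call:
{"op": "jog_arm", "data": {"moves": [{"grip": 5,"tx": 0,"ty": 0,"tz": 0.03,"roll": 0},{"grip": 5,"tx": 0,"ty": 0,"tz": 0.02,"roll": 0},{"grip": 5,"tx": 0,"ty": 0,"tz": 0,"roll": 0}]}}

```text
t: 22.08
tcp_pos: [565.2, 363.8, 45.2]
tool_rot: [-3.141, -0.0, -0.001]
ft_force: [-1.2, -1.4, 4.0]
opening: 17.6
grip_force: 30.0
```

Call:
{"op": "jog_arm", "data": {"moves": [{"grip": 45,"tx": 0,"ty": 0,"tz": 0,"roll": 0},{"grip": 45,"tx": 0,"ty": 0,"tz": 0,"roll": 0},{"grip": 45,"tx": 0,"ty": 0,"tz": -0.6,"roll": 0},{"grip": 45,"tx": 0,"ty": 0,"tz": -1,"roll": 0},{"grip": 45,"tx": 0.2,"ty": 0.5,"tz": -1,"roll": 0}]}}

```text
t: 22.7
tcp_pos: [569.0, 354.0, 97.9]
tool_rot: [-3.141, -0.002, -0.001]
ft_force: [0.7, 0.4, -0.5]
opening: 41.9
grip_force: 0.0
```

Call:
{"op": "jog_arm", "data": {"moves": [{"grip": 45,"tx": 0.25,"ty": 1,"tz": -1,"roll": 0},{"grip": 45,"tx": 0.25,"ty": 1,"tz": -0.8,"roll": 0},{"grip": 45,"tx": 0.25,"ty": 1,"tz": 0,"roll": 0},{"grip": 45,"tx": 0.25,"ty": 1,"tz": 0,"roll": 0},{"grip": 45,"tx": 0.25,"ty": 1,"tz": 0,"roll": 0}]}}

```text
t: 23.32
tcp_pos: [593.8, 251.9, 131.6]
tool_rot: [3.141, -0.001, -0.003]
ft_force: [0.1, -0.2, -0.5]
opening: 41.9
grip_force: 0.0
```

Call:
{"op": "jog_arm", "data": {"moves": [{"grip": 45,"tx": 0.25,"ty": 1,"tz": 0,"roll": 0},{"grip": 45,"tx": 0.25,"ty": 1,"tz": 0,"roll": 0},{"grip": 45,"tx": 0.25,"ty": 1,"tz": 0,"roll": 0},{"grip": 45,"tx": 0.25,"ty": 1,"tz": 0,"roll": 0},{"grip": 45,"tx": 0.25,"ty": 1,"tz": 0,"roll": 0}]}}

```text
t: 23.95
tcp_pos: [619.4, 152.4, 132.7]
tool_rot: [-3.142, -0.0, -0.0]
ft_force: [-0.0, 0.1, 0.8]
opening: 41.6
grip_force: 0.0
```

Call:
{"op": "jog_arm", "data": {"moves": [{"grip": 45,"tx": 0.2,"ty": 0.5,"tz": 0,"roll": 0},{"grip": 45,"tx": 0,"ty": 0,"tz": 0,"roll": 0},{"grip": 45,"tx": 0,"ty": 0,"tz": 0,"roll": 0}]}}

```text
t: 24.32
tcp_pos: [622.9, 144.2, 132.6]
tool_rot: [-3.141, -0.001, 0.0]
ft_force: [-0.4, 0.3, -0.2]
opening: 41.7
grip_force: 0.0
```

Run:
```python
from h import *
p=shot('wrist');cv2.imwrite('pics/w7.png',p['pixels'])
lid(p,'large',(665,138))
```

```text
lid 0.6 [285. 158. 106. 102.] [665.79219041 138.02407079   0.        ] [ 1.2 -0.8 -1.3  0.8]
pred [233. 107. 337. 210.] [622.9 144.2 132.6]
```

View pics/w7.png

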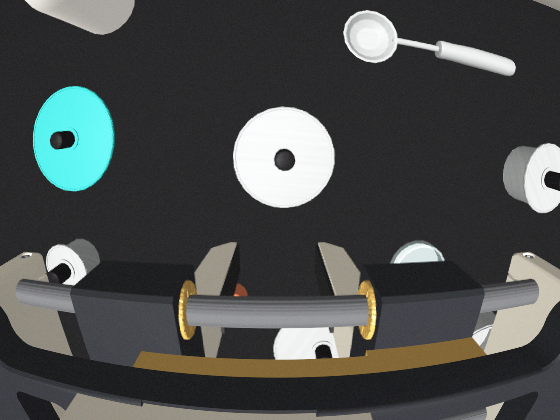

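The large lid is at (284,158), so (665.5,138). The small and smallest lids sit level on their pots, at (545,178) and (67,262).

Call:
{"op": "jog_arm", "data": {"moves": [{"grip": 45,"tx": 1,"ty": 0.2,"tz": 1,"roll": 0},{"grip": 45,"tx": 1,"ty": 0.11,"tz": 1,"roll": 0},{"grip": 45,"tx": 0.1,"ty": 0,"tz": 1,"roll": 0},{"grip": 45,"tx": 0,"ty": 0,"tz": 1,"roll": 0},{"grip": 45,"tx": 0,"ty": 0,"tz": 1,"roll": 0}]}}

```text
t: 25.05
tcp_pos: [663.9, 138.2, 31.4]
tool_rot: [-3.141, -0.001, 0.002]
ft_force: [-0.1, -0.4, 0.1]
opening: 41.6
grip_force: 0.0
```

Call:
{"op": "jog_arm", "data": {"moves": [{"grip": 45,"tx": 0,"ty": 0,"tz": 0.55,"roll": 0},{"grip": 45,"tx": 0,"ty": 0,"tz": 0.33,"roll": 0},{"grip": 5,"tx": 0,"ty": 0,"tz": 0,"roll": 0},{"grip": 5,"tx": 0,"ty": 0,"tz": 0,"roll": 0},{"grip": 5,"tx": 0,"ty": 0,"tz": 0,"roll": 0}]}}

```text
t: 25.68
tcp_pos: [665.6, 137.6, 15.9]
tool_rot: [-3.141, -0.0, -0.002]
ft_force: [-0.3, 0.5, 0.7]
opening: 17.1
grip_force: 30.0
```

Call:
{"op": "jog_arm", "data": {"moves": [{"grip": 5,"tx": 0,"ty": 0,"tz": 0,"roll": 0},{"grip": 5,"tx": 0,"ty": 0,"tz": 0,"roll": 0}]}}

```text
t: 25.92
tcp_pos: [665.6, 137.5, 15.9]
tool_rot: [-3.141, 0.0, -0.002]
ft_force: [0.4, -0.5, 4.4]
opening: 17.3
grip_force: 30.0
```

Call:
{"op": "jog_arm", "data": {"moves": [{"grip": 5,"tx": 0,"ty": 0,"tz": -0.5,"roll": 0},{"grip": 5,"tx": 0,"ty": 0,"tz": -1,"roll": 0},{"grip": 5,"tx": -0.5,"ty": -0.2,"tz": -1,"roll": 0},{"grip": 5,"tx": -1,"ty": -0.4,"tz": -1,"roll": 0},{"grip": 5,"tx": -1,"ty": -0.4,"tz": -0.5,"roll": 0}]}}

```text
t: 26.55
tcp_pos: [614.9, 158.0, 97.9]
tool_rot: [-3.141, 0.0, -0.005]
ft_force: [0.4, -0.0, -1.1]
opening: 17.4
grip_force: 30.0
```

Call:
{"op": "jog_arm", "data": {"moves": [{"grip": 5,"tx": -1,"ty": -0.4,"tz": 0,"roll": 0},{"grip": 5,"tx": -1,"ty": -0.4,"tz": 0,"roll": 0},{"grip": 5,"tx": -1,"ty": -0.4,"tz": 0,"roll": 0},{"grip": 5,"tx": -1,"ty": -0.4,"tz": 0,"roll": 0},{"grip": 5,"tx": -1,"ty": -0.4,"tz": 0,"roll": 0}]}}

```text
t: 27.18
tcp_pos: [514.1, 198.0, 96.6]
tool_rot: [-3.141, -0.0, -0.002]
ft_force: [-0.0, -0.3, -0.4]
opening: 17.3
grip_force: 30.0
```

Call:
{"op": "jog_arm", "data": {"moves": [{"grip": 5,"tx": -1,"ty": -0.4,"tz": 0,"roll": 0},{"grip": 5,"tx": -1,"ty": -0.4,"tz": 0,"roll": 0},{"grip": 5,"tx": -1,"ty": -0.4,"tz": 0,"roll": 0},{"grip": 5,"tx": -1,"ty": -0.4,"tz": 0,"roll": 0},{"grip": 5,"tx": -1,"ty": -0.4,"tz": 0,"roll": 0}]}}

```text
t: 27.8
tcp_pos: [413.7, 238.0, 95.2]
tool_rot: [-3.141, -0.0, -0.0]
ft_force: [0.2, -0.0, -1.1]
opening: 17.4
grip_force: 30.0
```

Call:
{"op": "jog_arm", "data": {"moves": [{"grip": 5,"tx": -1,"ty": -0.4,"tz": 0,"roll": 0},{"grip": 5,"tx": -1,"ty": -0.4,"tz": 0,"roll": 0},{"grip": 5,"tx": -1,"ty": -0.4,"tz": 0,"roll": 0},{"grip": 5,"tx": -1,"ty": -0.4,"tz": 0,"roll": 0},{"grip": 5,"tx": -1,"ty": -0.4,"tz": 0,"roll": 0}]}}

```text
t: 28.42
tcp_pos: [313.7, 278.0, 95.1]
tool_rot: [-3.142, -0.0, -0.0]
ft_force: [0.7, 0.3, -1.6]
opening: 17.1
grip_force: 30.0
```

Call:
{"op": "jog_arm", "data": {"moves": [{"grip": 5,"tx": -0.7,"ty": 0,"tz": 0,"roll": 0},{"grip": 5,"tx": 0,"ty": 0,"tz": 0,"roll": 0},{"grip": 5,"tx": 0,"ty": 0,"tz": 0,"roll": 0}]}}

```text
t: 28.8
tcp_pos: [301.7, 277.6, 95.3]
tool_rot: [-3.141, 0.0, -0.002]
ft_force: [0.4, 0.5, -1.1]
opening: 17.4
grip_force: 30.0
```

Run:
```python
from h import *
p=shot('wrist');cv2.imwrite('pics/w8.png',p['pixels'])
rim(p,'large',(387,282))
b=medges(p,model('pot','large')+[387,282,0]);b=blob(p,((b[0]+b[2])/2,b[1]+12));print(b,*fit('pot','large',[(p,b)],[387,282,0],0.))
inhand(p,'large');heldtop(p,'large')
```

```text
pot 0.59 [272. 108. 127. 125.] [385.60438809 282.11879716   0.        ] [ 0.9  0.8 -0.8 -0.7]
pred [209.  44. 335. 167.]
[271.5 106.5 126.  124. ] [386.4144133  282.32051056   0.        ] [ 0.3  0.5 -0.2 -0.4]
held 0.55 [278. 236. 161. 128.]
tcp [301.7 277.6  95.3] held pred [199. 173. 360. 323.]
front row 173 shift x [0.2] span at k+12 233 319 mid 276.0 tcp col 279
```

View pics/w8.png

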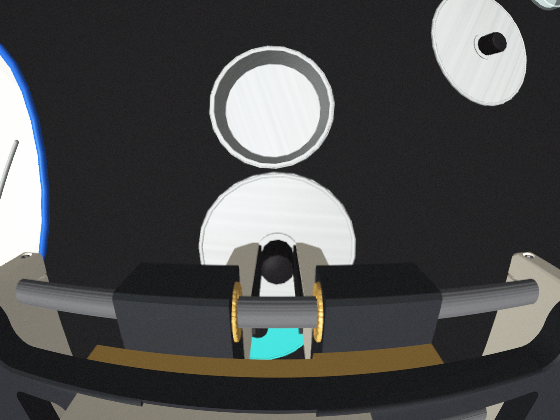

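Pot centre is (271,107), the held lid is centred at 278, and all is clear.

Call:
{"op": "jog_arm", "data": {"moves": [{"grip": 5,"tx": 1,"ty": -0.1,"tz": 0,"roll": 0},{"grip": 5,"tx": 1,"ty": -0.1,"tz": 0,"roll": 0},{"grip": 5,"tx": 1,"ty": 0,"tz": 0,"roll": 0},{"grip": 5,"tx": 1,"ty": 0,"tz": 0,"roll": 0},{"grip": 5,"tx": 0.22,"ty": 0,"tz": 0.3,"roll": 0}]}}

```text
t: 29.58
tcp_pos: [387.7, 281.5, 89.0]
tool_rot: [-3.141, 0.002, -0.002]
ft_force: [-1.2, -0.4, 0.1]
opening: 17.2
grip_force: 30.0
```

Call:
{"op": "jog_arm", "data": {"moves": [{"grip": 5,"tx": 0,"ty": 0,"tz": 0.5,"roll": 0},{"grip": 5,"tx": 0,"ty": 0,"tz": 0.4,"roll": 0},{"grip": 5,"tx": 0,"ty": 0,"tz": 0.2,"roll": 0},{"grip": 5,"tx": 0,"ty": 0,"tz": 0.2,"roll": 0},{"grip": 5,"tx": 0,"ty": 0,"tz": 0,"roll": 0}]}}

```text
t: 30.2
tcp_pos: [385.2, 281.5, 62.9]
tool_rot: [3.141, 0.0, -0.0]
ft_force: [-0.0, 0.2, -1.3]
opening: 17.5
grip_force: 30.0
```

Origin is at 47, with 3 mm to go.

Call:
{"op": "jog_arm", "data": {"moves": [{"grip": 5,"tx": 0.04,"ty": 0,"tz": 0.08,"roll": 0},{"grip": 5,"tx": 0,"ty": 0,"tz": 0.04,"roll": 0},{"grip": 5,"tx": 0,"ty": 0,"tz": 0.03,"roll": 0},{"grip": 5,"tx": 0,"ty": 0,"tz": 0,"roll": 0}]}}

```text
t: 30.7
tcp_pos: [386.2, 281.5, 60.1]
tool_rot: [-3.142, 0.0, -0.0]
ft_force: [0.2, -0.3, -1.9]
opening: 17.0
grip_force: 30.0
```

Call:
{"op": "jog_arm", "data": {"moves": [{"grip": 5,"tx": 0,"ty": 0,"tz": 0.03,"roll": 0},{"grip": 5,"tx": 0,"ty": 0,"tz": 0.02,"roll": 0},{"grip": 5,"tx": 0,"ty": 0,"tz": 0,"roll": 0}]}}

```text
t: 31.08
tcp_pos: [386.3, 281.5, 59.8]
tool_rot: [-3.141, -0.0, -0.001]
ft_force: [-2.2, 0.7, 7.0]
opening: 17.1
grip_force: 30.0
```

Call:
{"op": "jog_arm", "data": {"moves": [{"grip": 45,"tx": 0,"ty": 0,"tz": 0,"roll": 0},{"grip": 45,"tx": 0,"ty": 0,"tz": 0,"roll": 0},{"grip": 45,"tx": 0,"ty": 0,"tz": -0.6,"roll": 0},{"grip": 45,"tx": 0,"ty": 0,"tz": -1,"roll": 0},{"grip": 45,"tx": 0,"ty": 0.5,"tz": -1,"roll": 0}]}}

```text
t: 31.7
tcp_pos: [386.4, 271.8, 112.2]
tool_rot: [-3.141, -0.001, -0.001]
ft_force: [-0.3, -0.2, -0.2]
opening: 42.1
grip_force: 0.0
```

Call:
{"op": "jog_arm", "data": {"moves": [{"grip": 45,"tx": 0.2,"ty": 1,"tz": -1,"roll": 0},{"grip": 45,"tx": 0.2,"ty": 1,"tz": 0,"roll": 0},{"grip": 45,"tx": 0.2,"ty": 1,"tz": 0,"roll": 0},{"grip": 45,"tx": 0.2,"ty": 1,"tz": 0,"roll": 0},{"grip": 45,"tx": 0,"ty": 1,"tz": 0,"roll": 0}]}}

```text
t: 32.33
tcp_pos: [402.8, 170.9, 131.9]
tool_rot: [-3.141, -0.0, -0.002]
ft_force: [-0.5, -0.7, 1.0]
opening: 41.6
grip_force: 0.0
```

Call:
{"op": "jog_arm", "data": {"moves": [{"grip": 45,"tx": 0,"ty": 1,"tz": 0,"roll": 0},{"grip": 45,"tx": 0,"ty": 1,"tz": 0,"roll": 0},{"grip": 45,"tx": 0,"ty": 1,"tz": 0,"roll": 0},{"grip": 45,"tx": 0,"ty": 0.7,"tz": 0,"roll": 0},{"grip": 45,"tx": 0,"ty": 0,"tz": 0,"roll": 0}]}}

```text
t: 32.95
tcp_pos: [402.4, 96.9, 131.4]
tool_rot: [-3.142, 0.003, -0.001]
ft_force: [-0.5, 0.1, 0.3]
opening: 41.9
grip_force: 0.0
```

Run:
```python
from h import *
p=shot('wrist');cv2.imwrite('pics/w9.png',p['pixels'])
lid(p,'largest',(459,96))
```

```text
lid 0.78 [281. 146. 123. 117.] [455.22285463  94.27548432   0.        ] [-0.9 -2.1  0.9  4.8]
lid 0.42 [ 88. 354.   6.  13.] [144.06426947 420.7241022    0.        ] [-55.2  -0.8   1.   44. ]
pred [217.  81. 342. 205.] [402.4  96.9 131.4]
```

View pics/w9.png

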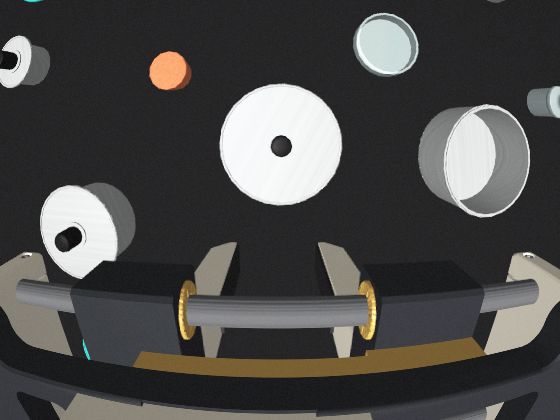

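The largest lid spans rows 84–205 and is centred at (281,145), so x is about 456.5.

Call:
{"op": "jog_arm", "data": {"moves": [{"grip": 45,"tx": 1,"ty": 0.13,"tz": 0.8,"roll": 0},{"grip": 45,"tx": 1,"ty": 0,"tz": 1,"roll": 0},{"grip": 45,"tx": 0.7,"ty": 0,"tz": 1,"roll": 0},{"grip": 45,"tx": 0,"ty": 0,"tz": 1,"roll": 0},{"grip": 45,"tx": 0,"ty": 0,"tz": 1,"roll": 0}]}}

```text
t: 33.67
tcp_pos: [456.4, 95.7, 34.3]
tool_rot: [-3.141, -0.001, 0.0]
ft_force: [-0.2, -0.9, 0.1]
opening: 41.8
grip_force: 0.0
```

Call:
{"op": "jog_arm", "data": {"moves": [{"grip": 45,"tx": 0,"ty": 0,"tz": 0.65,"roll": 0},{"grip": 45,"tx": 0,"ty": 0,"tz": 0.35,"roll": 0},{"grip": 5,"tx": 0,"ty": 0,"tz": 0,"roll": 0},{"grip": 5,"tx": 0,"ty": 0,"tz": 0,"roll": 0},{"grip": 5,"tx": 0,"ty": 0,"tz": 0,"roll": 0}]}}

```text
t: 34.3
tcp_pos: [456.8, 94.8, 15.7]
tool_rot: [3.141, 0.0, 0.002]
ft_force: [0.6, -0.5, 0.9]
opening: 17.4
grip_force: 30.0
```

Call:
{"op": "jog_arm", "data": {"moves": [{"grip": 5,"tx": 0,"ty": 0,"tz": 0,"roll": 0},{"grip": 5,"tx": 0,"ty": 0,"tz": 0,"roll": 0}]}}

```text
t: 34.55
tcp_pos: [456.8, 94.8, 15.6]
tool_rot: [3.141, 0.0, 0.002]
ft_force: [-1.1, -1.5, 4.2]
opening: 17.5
grip_force: 30.0
```

Call:
{"op": "jog_arm", "data": {"moves": [{"grip": 5,"tx": 0,"ty": 0,"tz": -0.5,"roll": 0},{"grip": 5,"tx": 0,"ty": 0,"tz": -1,"roll": 0},{"grip": 5,"tx": -0.5,"ty": 0.2,"tz": -1,"roll": 0},{"grip": 5,"tx": -1,"ty": 0.5,"tz": -1,"roll": 0},{"grip": 5,"tx": -1,"ty": 1,"tz": -0.9,"roll": 0}]}}

```text
t: 35.17
tcp_pos: [405.3, 61.0, 103.8]
tool_rot: [-3.141, -0.002, 0.001]
ft_force: [0.3, -0.3, -2.2]
opening: 17.4
grip_force: 30.0
```

Call:
{"op": "jog_arm", "data": {"moves": [{"grip": 5,"tx": -1,"ty": 1,"tz": 0,"roll": 0},{"grip": 5,"tx": -1,"ty": 1,"tz": 0,"roll": 0},{"grip": 5,"tx": -0.3,"ty": 1,"tz": 0,"roll": 0},{"grip": 5,"tx": 0,"ty": 1,"tz": 0,"roll": 0},{"grip": 5,"tx": 0,"ty": 1,"tz": 0,"roll": 0}]}}

```text
t: 35.8
tcp_pos: [359.8, -39.5, 103.3]
tool_rot: [-3.141, 0.0, 0.0]
ft_force: [-0.4, -0.2, -1.8]
opening: 17.4
grip_force: 30.0
```

Call:
{"op": "jog_arm", "data": {"moves": [{"grip": 5,"tx": 0,"ty": 1,"tz": 0,"roll": 0},{"grip": 5,"tx": 0,"ty": 1,"tz": 0,"roll": 0},{"grip": 5,"tx": 0,"ty": 0.5,"tz": 0,"roll": 0},{"grip": 5,"tx": 0,"ty": 0,"tz": 0,"roll": 0},{"grip": 5,"tx": 0,"ty": 0,"tz": 0,"roll": 0}]}}

```text
t: 36.42
tcp_pos: [360.0, -88.5, 103.0]
tool_rot: [-3.141, -0.0, 0.001]
ft_force: [-0.5, -0.4, -1.7]
opening: 17.3
grip_force: 30.0
```

Run:
```python
from h import *
p=shot('wrist');cv2.imwrite('pics/w10.png',p['pixels'])
rim(p,'largest',(456,-90))
b=medges(p,model('pot','largest')+[456,-90,0]);b=blob(p,((b[0]+b[2])/2,(b[1]+b[3])/2));print(b,*fit('pot','largest',[(p,b)],[456,-90,0],0.))
inhand(p,'largest');heldtop(p,'largest')
```

```text
pot 0.73 [417.  21.  49.  42.] [ 565.40070014 -237.93007283    0.        ] [ -0.8 -80.4  79.5   1.3]
pot 0.71 [278.  90. 152. 147.] [455.79353622 -87.97897293   0.        ] [-0.4 -0.7  0.4  0.6]
pred [204.  16. 358. 164.]
[264.5 198.5 356.  358. ] [437.59392678 -87.15591325   0.        ] [ 114.    22.4  -89.4 -185.1]
held 0.61 [277. 243. 188. 175.]
held 0.24 [175.  12.  67.  24.]
tcp [360.  -88.5 103. ] held pred [184. 156. 375. 335.]
front row 45 shift x [59.7] span at k+12 213 342 mid 277.5 tcp col 279
```

View pics/w10.png

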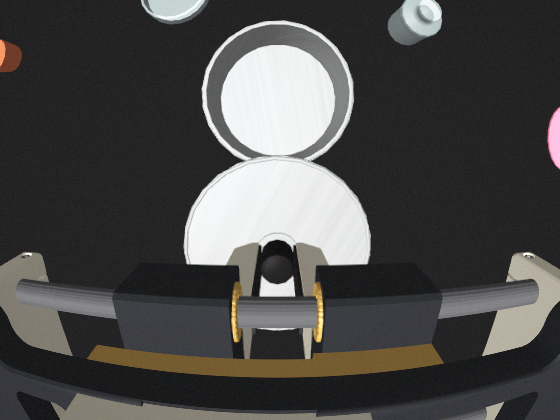

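Run:
```python
from h import *
p=shot('wrist');g=cv2.cvtColor(p['pixels'],cv2.COLOR_BGR2GRAY);print(g[12:30,278],g[148:175,278],g[95,196:212],g[95,345:362],g[240,178:192],g[240,364:380]);print(p['T'][1])
for x in(453,456):print(medges(p,model('pot','largest')+[x,-88,0]).round(1))
print(medges(p,model('lid','largest')+p['T'][1]-[0,0,15.6]).round(1))
```

```text
[ 33  37  30  35  33  34  37  34  34 217 230 241 208  96  98  93  96  94] [246 246 246 246 246 246 246 187 183 217 241 223 222 243 245 245 246 246
 246 246 246 246 246 245 244 245 244] [ 38  32  39  37  36  35 197 239 244 242 194  94  92  95  94  92] [136 131 131 138 199 241 230 217 149  45  37  34  35  33  35  37  37] [ 34  34  38  35  36  41 202 233 229 185 208 246 245 245] [233 233 216 229 232 198 130  37  40  35  37  36  36  37  37  38]
[360.12641631 -88.52204099 103.02872911]
[201.5  20.3 354.6 169.3]
[201.5  16.1 354.6 164.8]
[183.8 156.1 374.3 334.3]
```

The pot is centred at col 278 with its far rim at row 21, so x is about 453. The held lid is centred.

Call:
{"op": "jog_arm", "data": {"moves": [{"grip": 5,"tx": 1,"ty": 0,"tz": 0,"roll": 0},{"grip": 5,"tx": 1,"ty": 0,"tz": 0,"roll": 0},{"grip": 5,"tx": 1,"ty": 0,"tz": 0,"roll": 0},{"grip": 5,"tx": 1,"ty": 0,"tz": 0,"roll": 0},{"grip": 5,"tx": 0.65,"ty": 0,"tz": 0.3,"roll": 0}]}}

```text
t: 37.25
tcp_pos: [454.4, -89.0, 97.1]
tool_rot: [3.141, 0.001, 0.002]
ft_force: [0.5, 0.4, -2.0]
opening: 16.9
grip_force: 30.0
```

Call:
{"op": "jog_arm", "data": {"moves": [{"grip": 5,"tx": 0,"ty": 0,"tz": 0.5,"roll": 0},{"grip": 5,"tx": 0,"ty": 0,"tz": 0.3,"roll": 0},{"grip": 5,"tx": 0,"ty": 0,"tz": 0.1,"roll": 0},{"grip": 5,"tx": 0,"ty": 0,"tz": 0,"roll": 0}]}}

```text
t: 37.75
tcp_pos: [452.8, -89.1, 78.9]
tool_rot: [-3.141, 0.0, 0.001]
ft_force: [0.3, 0.2, -1.2]
opening: 17.1
grip_force: 30.0
```

Run:
```python
from h import *
p=shot('wrist');print(p['T'][1]);g=cv2.cvtColor(p['pixels'],cv2.COLOR_BGR2GRAY)
for px in (450,453,456):print(px,'pot front base/rim',proj(p,np.array([[px+49,-88,0.],[px+49,-88,58]])).round(1).tolist())
print(medges(p,model('lid','largest')+p['T'][1]-[0,0,15.6]).round(1))
for r in range(120,200,10):print(r,g[r:r+10,278])
```

```text
[452.7759516  -89.06782469  78.93569584]
450 pot front base/rim [[277.1, 160.0], [277.2, 170.1]]
453 pot front base/rim [[277.1, 156.0], [277.2, 164.9]]
456 pot front base/rim [[277.1, 152.1], [277.2, 159.7]]
[183.8 156.1 374.3 334.2]
120 [39 42 36 40 40 40 39 37 42 40]
130 [40 39 39 40 43 37 39 38 38 38]
140 [41 38 39 41 40 34 38 40 40 36]
150 [ 35  40  39  36  40 151 196 229 247 230]
160 [230 249 250 249 250 250 250 250 250 250]
170 [250 249 249 249 249 249 249 249 249 248]
180 [248 249 249 248 247 246 246 246 245 245]
190 [245 245 246 247 247 247 247 247 247 246]
```

Call:
{"op": "jog_arm", "data": {"moves": [{"grip": 5,"tx": 0,"ty": 0,"tz": 0.25,"roll": 0},{"grip": 5,"tx": 0,"ty": 0,"tz": 0.15,"roll": 0},{"grip": 5,"tx": 0,"ty": 0,"tz": 0.08,"roll": 0},{"grip": 5,"tx": 0,"ty": 0,"tz": 0.03,"roll": 0},{"grip": 5,"tx": 0,"ty": 0,"tz": 0,"roll": 0}]}}

```text
t: 38.42
tcp_pos: [453.3, -89.1, 68.8]
tool_rot: [3.142, 0.0, 0.0]
ft_force: [-0.3, 0.3, -1.4]
opening: 17.4
grip_force: 30.0
```

Call:
{"op": "jog_arm", "data": {"moves": [{"grip": 5,"tx": 0,"ty": 0,"tz": 0.03,"roll": 0},{"grip": 5,"tx": 0,"ty": 0,"tz": 0.03,"roll": 0},{"grip": 5,"tx": 0,"ty": 0,"tz": 0,"roll": 0}]}}

```text
t: 38.8
tcp_pos: [453.3, -89.2, 67.7]
tool_rot: [3.142, 0.0, 0.0]
ft_force: [-0.8, 0.7, -1.9]
opening: 17.2
grip_force: 30.0
```

Call:
{"op": "jog_arm", "data": {"moves": [{"grip": 5,"tx": 0,"ty": 0,"tz": 0.03,"roll": 0},{"grip": 5,"tx": 0,"ty": 0,"tz": 0,"roll": 0}]}}

```text
t: 39.05
tcp_pos: [453.3, -89.1, 67.6]
tool_rot: [3.141, 0.0, 0.001]
ft_force: [-1.9, 1.4, 5.5]
opening: 17.5
grip_force: 30.0
```

Call:
{"op": "jog_arm", "data": {"moves": [{"grip": 45,"tx": 0,"ty": 0,"tz": 0,"roll": 0},{"grip": 45,"tx": 0,"ty": 0,"tz": 0,"roll": 0},{"grip": 45,"tx": 0,"ty": 0,"tz": -0.5,"roll": 0},{"grip": 45,"tx": 0,"ty": 0,"tz": -1,"roll": 0},{"grip": 45,"tx": 0,"ty": 0,"tz": -1,"roll": 0}]}}

```text
t: 39.67
tcp_pos: [453.3, -89.1, 118.1]
tool_rot: [3.142, 0.0, 0.0]
ft_force: [0.2, -1.1, 0.9]
opening: 41.9
grip_force: 0.0
```

Call:
{"op": "jog_arm", "data": {"moves": [{"grip": 45,"tx": -0.5,"ty": 0,"tz": -1,"roll": 0},{"grip": 45,"tx": -1,"ty": 0,"tz": -1,"roll": 0},{"grip": 45,"tx": -1,"ty": 0,"tz": -1,"roll": 0},{"grip": 45,"tx": -1,"ty": 0,"tz": -1,"roll": 0},{"grip": 45,"tx": 0,"ty": 0,"tz": 0,"roll": 0}]}}

```text
t: 40.3
tcp_pos: [383.5, -89.5, 198.8]
tool_rot: [3.14, -0.001, 0.005]
ft_force: [0.9, -0.4, -0.2]
opening: 42.1
grip_force: 0.0
```

Run:
```python
from h import *
p=shot('scene');cv2.imwrite('pics/s2.png',cv2.resize(p['pixels'][140:310,90:460],(800,368),interpolation=cv2.INTER_CUBIC))
p=shot('wrist');cv2.imwrite('pics/w11.png',p['pixels'])
```

```text
(no output)
```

View pics/s2.png

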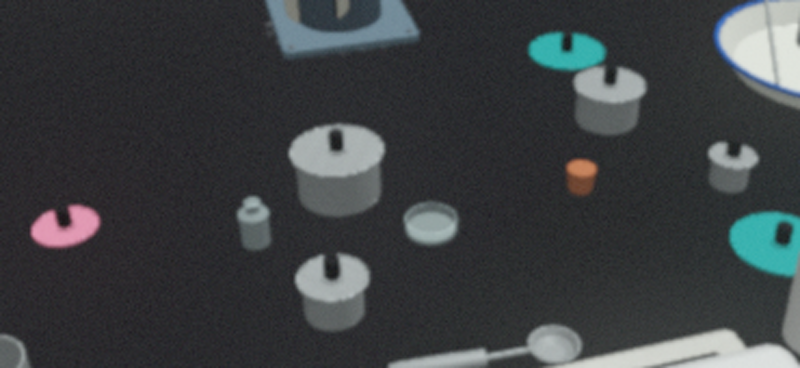

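View pics/w11.png

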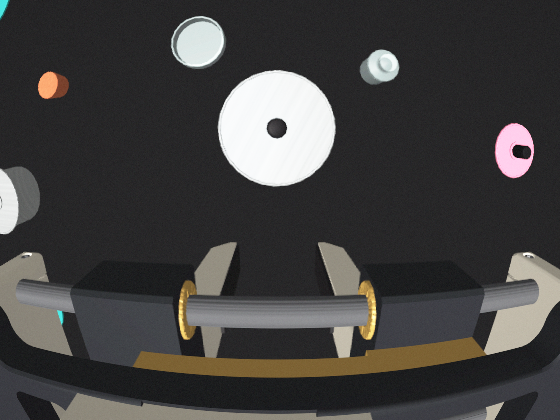

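All four lids lie level and centred on their pots, at (337,155), (333,280), (610,85) and (733,155) in the scene crop. The dish and bottle still stand where they were. Handing in.

```bash
python3 -c "
from cell import job
print(job.hand_in())"
```

```text
the job is handed in; nothing more can be done
None
```

All four pots are covered with their own lids, set down level on the rims, and the job was handed in at about 40 s; no verdict came back.

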